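# Slide the slim spray can home into the empty lane

## Task

The slim spray can has been left standing out on the bench. Push it low on its body with the fingertips so that it slides upright along the bench into the empty lane of the steel bay, until it stands right back against the stop, and then move clear. Do not tip it, lift it or take it between the fingers, and leave everything else where it stands.

Things in the scene. Friction and masses are not known exactly. Their poses are not given: they have to be found in the camera images.
- can: slim upright aerosol can, aluminium with a white band, narrower grey cap: cylinder 52 mm in diameter up to 155 mm, cap 34 mm in diameter, 200 mm tall in all, 0.2 to 0.4 kg. Friction on the bench 0.45 to 0.75: pushes higher than about 30 mm above the bench can topple it. Origin at the centre of its underside, z up; its yaw means nothing
- bay: low steel bay fixed on the bench, no floor: three lanes, open in front, closed behind by a stop 60 mm high, 304 mm long. Four lane walls (20 mm high, 4 mm thick, 100 mm long) run forward from it, 100 mm apart. Origin on the bench, middle of the stop's front face; +x from the mouths to the stop (the way the can slides), y along the stop; lane centres at y = -0.1, 0, 0.1 m, mouths at x = -0.1 m
- card: blank white stock card, 70 mm wide, clipped to the top of the stop behind the empty lane, top edge 143 mm high; fixed. Axes parallel to the bay's. Origin NOT at the card but on the bench, on the empty lane's centre line, 50 mm in front of the stop's face; the can against the stop in mid lane has its origin 24 mm further along +x
- jar: squat white jar with a black lid, 72 mm in diameter, 110 mm tall, standing in one of the other lanes, its axis 50 mm in front of the stop; leave alone. Origin at the centre of its underside
- trigger: white trigger spray bottle, 72 mm in diameter, 229 mm tall, standing in one of the other lanes, its axis 50 mm in front of the stop, the trigger head pointing out of the lane (reaching 50 mm from the axis, at 155 to 229 mm height); leave alone. Origin at the centre of its underside
- glue: white bottle with a narrow neck, 62 mm in diameter, 190 mm tall, standing behind the stop of the bay; leave alone. Origin at the centre of its underside
- tape: roll of grey tape lying flat, 110 mm outer diameter, 48 mm high, on the right of the bench; leave alone. Origin at the centre of its underside
- paint: small steel paint tin, 100 mm in diameter (lid rim 104 mm), 120 mm tall, standing behind the stop of the bay; leave alone. Origin at the centre of its underside
- driver: screwdriver lying on the bench at the left, near the robot; leave alone. Origin in the tool, at bench level; x along the tool towards its tip
- gloves: closed cardboard box 120 x 230 x 70 mm (x, y, z of its frame) lying on the right; leave alone. Origin at the centre of its underside
Mind the look-alikes: they are no part of the job. What is shaped like the can but pink is not meant.

How it is judged:
At the end, for the whole second after the job is handed in: The can stands upright (within 0.05 rad), at rest on the bench, in the empty lane, no more than 10 mm from the stop; every other thing is within 20 mm of where it began (x of can in the frame of card between 0.014 and 0.03 m and y of can in the frame of card between -0.03 and 0.03 m and angle between can's own z axis and vertical below 0.05 rad and height (world z) of can below 0.004 m and linear speed of can below 0.02 m/s and distance of each of jar, trigger, glue, tape, paint, driver, gloves from where it was at the start of the episode below 0.02 m); the robot touches nothing.
It fails at once if the can is tipped by more than 0.25 rad (angle between can's own z axis and vertical above 0.25 rad).
It fails at once if the can is lifted more than 10 mm off the bench (height (world z) of can above 0.01 m).
It fails at once if the can is taken between the fingers (the point between the finger pads is inside the can) (horizontal distance between the grasp point and can below 0.018 m and height (world z) of the grasp point below 0.19 m).
It fails at once if the can is pushed on its upper half (fingers touching it with the point between the pads above 120 mm) (contact force between the fingers and can above 0.5 N and height (world z) of the grasp point above 0.12 m).
It fails at once if a bystander is moved by more than 20 mm (distance of any of jar, trigger, glue, tape, paint, driver, gloves from where it was at the start of the episode above 0.02 m).
It also fails if it takes over 53 s, if anything falls off the work surface, if the arm or the gripper's body presses on something with over 40 N, if the wrist force passes 120 N, or if a joint passes its speed limit or range.

## Robot

A 7-joint arm with a two-finger parallel gripper is mounted at the origin on the work surface. World frame = base frame: x ahead of the robot, y to its left, z up, the work surface at z = 0. Lengths are in m, angles in rad, forces in N, time in s.
With the tool pointing down it reaches from about 0.4 to 0.85 m from the base axis. Payload 10.4 kg.
Tool frame: the origin (TCP) lies on the centre line of the jaws, within the pads' length; the fingertips stand 11 mm ahead of it and the grasp point (between the pads) lies 8 mm behind it (tip_reach is the distance from the TCP to the fingertips, in m); z points along the fingers, y is the line along which they close (so a half turn about z gives the same grasp; the last joint's range is limited). The gripper opens to 85 mm and grips with 20 to 120 N. Pads are 22 mm wide; open, the fingers measure 114 mm over their backs; the gripper's body (76 mm by 85 mm) begins 54 mm behind the grasp point. The pads swing forward as they close: fully open they stand 13 mm farther back than shut.
Start: joints at [1.227, 0.332, -0.065, 1.46, 0.022, 1.35, -0.088], TCP at [0.197, -0.593, 0.242] pointing down, gripper open.
Joint ranges: [-2.6, 2.6], [-0.5, 2.12], [-1.47, 1.34], [0.16, 2.42], [-1.27, 4.41], [0.06, 2.06], [-2.6, 2.6]. Speed limits (rad/s): [2.22, 2.22, 2.79, 2.79, 3.14, 3.14, 3.14].

## Interface

Orientations are given as a unit quaternion [x, y, z, w].
In Python, from workcell import get_obs, camera, hand_in, tip_reach gives the robot as it stands. The module is installed in compiled form; this text tells all that it offers.
- The arm moves only by the tool move_arm, never from a script. Its argument "plan" is a list of rows, each an object with "delta_pos": the shift along the tool's x, y, z in normalised numbers (1 is 40 cm), a list of three; "turn": the turn, a rotation vector about the tool's x, y, z in shares of pi rad (1.0 is pi rad), a list of three; "fingers": the closure, from 0 (fully open) to 1 (shut). A call has 1 to 12 rows; each row is the pose to reach, as a shift and turn from the pose commanded when the call began, along the tool's axes at that moment; what a row does not reach only later rows make up. A row lasts 1/8 s, in which the tool goes at most 62.5 mm and 10.7 degrees, less where a joint would pass 70% of its speed; a pose out of reach is approached as far as the arm can. Shift and turn numbers lie between -1 and 1, and a call with a number outside is refused. A call with a gripper value outside its range is refused whole. The fingers move at their own pace and stop on an object; "force" is the grip in N (left out, the last holds). Time passes only in rows, so rows that repeat a pose let the fingers close. It gives the time, the measured TCP pose, the force, the opening and the grip force at its end, in the units of the state.
- get_obs(): the state, without advancing time (a new reading comes with each control period).
- camera(name): name is "side" or "top" or "wrist"; returns a dict with "color" (480x640x3 uint8, red, green, blue), "range_z" (480x640 float32, m along the optical axis (not along the pixel's ray), 0 where there is no reading), "fx", "fy", "cx", "cy" (pixels), "k1" (the pictures are not rectified: a ray, as slopes to the right and down, at radius r is drawn at 1 + k1 r^2 times it, then the intrinsics apply), "R" (3x3) and "t" (3): a world point X has camera coordinates R X + t; the wrist camera has in their place "tool_from_camera" (4x4, takes a point from camera to tool coordinates, whose origin is the TCP and whose axes are the flange's). Camera axes: x right, y down, z forward; pixel columns grow to the right and rows downward; lengths in m; the calibration is good to about 2 mm. A picture is of the moment at which its call begins: read the wrist's pose just before it.
- hand_in(): hands the job in; it is judged then, once.
The state is a dict: "clock": time; "joint_pos": joint angles; "joint_velocities": joint speeds; "tau": joint torques, N m; "position": TCP position; "ee_rot": TCP orientation; "ft_force": force on the tool from outside, world axes, zero at the start; "torque": the same for the moment, N m; "grip_width": opening from 0.0 (shut) to 1.0 (fully open); "grasp_force": force on a finger pad.
Only numpy, scipy, OpenCV 4.12 (cv2) and the standard library are available. Lean on these libraries where they do the work, as an engineer would, in place of code of your own. Each camera call takes 0.05 s, during which the arm holds its last target. There are 200 camera calls.

## Working session

There is one attempt and no reset: what is moved stays moved. The work goes in short steps, Python scripts to look and compute and a tool call to move; the robot and the scene stay as the last step left them, time stands still between calls to the robot, and variables do not carry over. Pictures are saved under pics/ and viewed, at most 10 in all, crops included, and the job is handed in when it is done.

Besides the shell and the picture viewer there is one more tool, called after "Emit:" as name(argument=value, ...) on one line, values as JSON. move_arm: Moves the arm, as the interface text tells. Its arguments: {"type":"object","properties":{"plan":{"type":"array","items":{"type":"object","properties":{"delta_pos":{"type":"array","items":{"type":"number"}},"turn":{"type":"array","items":{"type":"number"}},"fingers":{"type":"number"}}}},"force":{"type":"number"}},"required":["plan"]}

```bash
mkdir -p pics; cat > h.py <<'E'
import numpy as np, cv2
from workcell import *
def shot(n,f):
    o=get_obs(); c=camera(n); cv2.imwrite(f'pics/{f}.png',c['color'][...,::-1]); np.save(f'{f}.npy',dict(c,obs=o),allow_pickle=True); return c
def world(c):
    v,u=np.mgrid[:480,:640]; p=np.stack([u,v],-1).reshape(-1,1,2).astype(float)
    K=np.array([[c['fx'],0,c['cx']],[0,c['fy'],c['cy']],[0,0,1]])
    n=cv2.undistortPoints(p,K,np.array([c['k1'],0,0,0.])).reshape(480,640,2)
    z=c['range_z']; P=np.dstack([n*z[...,None],z])
    W=(P-c['t'])@c['R']; W[z==0]=np.nan
    return W
E
python3 - <<'E'
from h import *
shot('top','top0'); shot('side','side0'); o=get_obs(); print(o['clock'],o['position'],o['ee_rot'],o['grip_width'],tip_reach)
E
```

```text
0.1 [ 0.19699776 -0.59281824  0.24161169] [ 9.87162515e-01  1.59717862e-01 -1.12104355e-04 -6.00137644e-04] 0.9963326003077886 0.011
```

View pics/top0.png

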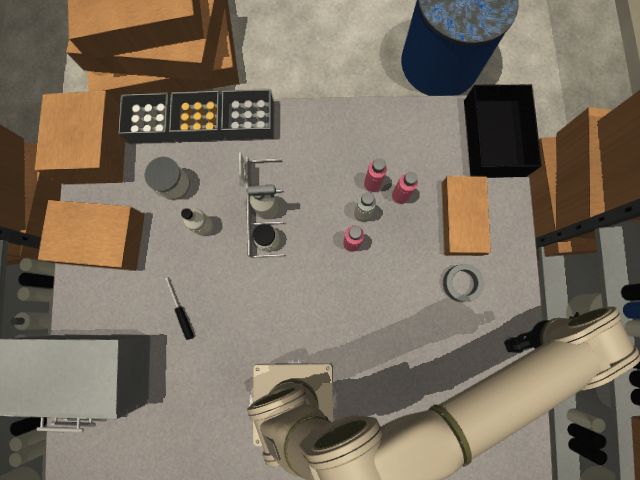

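View pics/side0.png

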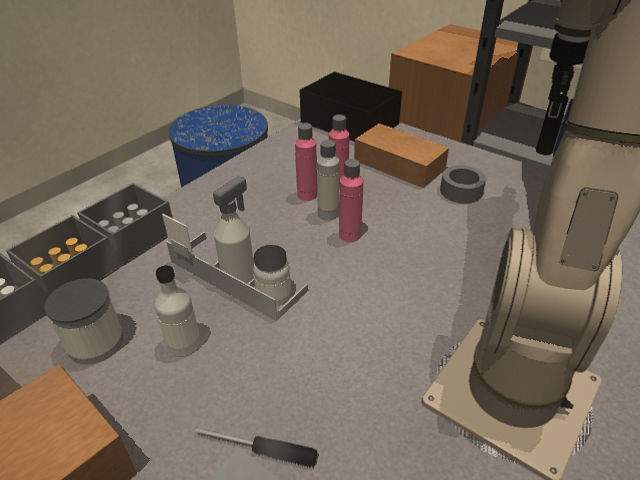

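The top view shows four can shapes: grey/white-banded at (366,207), and pink at (375,176), (404,188) and (353,238). The aluminium one at (366,207) fits the description, since pink is not meant. The bay at (265,205) opens to the right, and its empty lane is the top one at about (265,175), with the card behind it at (243,168).

```bash
python3 - <<'E'
from h import *
for f in ('top0','side0'):
    c=np.load(f+'.npy',allow_pickle=True).item(); W=world(c)
    np.save(f+'W.npy',W); H=cv2.cvtColor(c['color'],cv2.COLOR_RGB2HSV)
    X,Y,Z=np.moveaxis(W,-1,0)
    print(f,'bench z',np.nanmedian(Z[260:300,300:340] if f=='top0' else Z[330:380,330:400]))
    m=((Z>0.185)&(Z<0.215)&(X>0.3)&(X<1.1)&(Y>-.5)&(Y<0.4)).astype(np.uint8)
    n,l=cv2.connectedComponents(m)
    for i in range(1,n):
        s=l==i
        if s.sum()<8: continue
        P=W[s]; mid=(P.max(0)+P.min(0))/2; v,u=np.argwhere(s).mean(0)
        print('cap',s.sum(),'uv',u.round(),v.round(),mid.round(4),np.ptp(P,axis=0).round(3))
    # stop + walls
    m=(Z>0.05)&(Z<0.066)&(X>.3)&(X<1.1)&(Y>-.1)&(Y<.35)
    if f=='top0':
        m[:, :240]=0; m[:,:][:,290:]=0
        m2=m.copy(); m2[:,258:]=0
        P=W[m2]; print('stop top',len(P)); 
        for q in P[np.argsort(P[:,0])][::max(1,len(P)//25)]: print(q.round(4))
        w=(Z>0.012)&(Z<0.028)&(X>.3)&(X<1.1); w[:,:258]=0; w[:,290:]=0; w[:145]=0;w[265:]=0
        n,l=cv2.connectedComponents(w.astype(np.uint8))
        for i in range(1,n):
            s=l==i
            if s.sum()>10: P=W[s]; print('wall',s.sum(),np.argwhere(s).mean(0).round(),P.min(0).round(4),P.max(0).round(4),np.median(P,0).round(4))
c=np.load('top0.npy',allow_pickle=True).item()['color'][...,::-1]
s=np.load('side0.npy',allow_pickle=True).item()['color'][...,::-1]
a=cv2.resize(c[140:270,230:430],None,fx=4,fy=4,interpolation=2); cv2.imwrite('pics/crop0.png',a)
E
```

```text
top0 bench z -2.835992326543854e-05
cap 131 uv 378.0 164.0 [ 0.6551 -0.2516  0.1959] [0.034 0.032 0.02 ]
cap 123 uv 410.0 178.0 [ 0.6147 -0.3377  0.1956] [0.03  0.033 0.021]
cap 43 uv 258.0 195.0 [0.5717 0.0699 0.2004] [0.008 0.034 0.029]
cap 9 uv 269.0 194.0 [0.5766 0.0406 0.1998] [0.006 0.014 0.028]
cap 134 uv 367.0 198.0 [ 0.5607 -0.2177  0.1964] [0.032 0.032 0.021]
cap 88 uv 186.0 213.0 [0.5329 0.2705 0.1893] [0.026 0.028 0.008]
cap 136 uv 355.0 232.0 [ 0.4692 -0.1829  0.1957] [0.032 0.032 0.018]
stop top 314
[0.4308 0.1225 0.0588]
[0.4518 0.1232 0.056 ]
[0.4784 0.1232 0.057 ]
[0.4961 0.1261 0.0587]
[0.5183 0.1244 0.0522]
[0.5376 0.126  0.0616]
[0.5564 0.1237 0.0583]
[0.5731 0.1279 0.0521]
[0.593  0.1271 0.0584]
[0.6193 0.1294 0.0638]
[0.6493 0.1282 0.0558]
[0.668  0.1313 0.0563]
[0.6821 0.1307 0.0612]
[0.7003 0.1292 0.0535]
[0.7173 0.1314 0.0597]
[0.8072 0.1509 0.0612]
[0.8085 0.15   0.066 ]
[0.8094 0.1428 0.0549]
[0.8329 0.1373 0.0531]
[0.8429 0.119  0.0515]
[0.8726 0.1378 0.0533]
[0.8971 0.1293 0.0504]
[0.9057 0.1258 0.0532]
[0.9206 0.1265 0.0503]
[0.9334 0.1077 0.0507]
[0.935
[... 230 characters left out ...]
. 270.] [0.5483 0.0417 0.0135] [0.5726 0.0923 0.0277] [0.5527 0.0594 0.0209]
wall 41 [222. 271.] [0.5315 0.0237 0.0122] [0.5386 0.0994 0.0265] [0.5343 0.06   0.0198]
wall 46 [255. 271.] [0.4317 0.0207 0.0122] [0.4375 0.099  0.0255] [0.4345 0.0644 0.0187]
side0 bench z -0.00033034359568414126
cap 134 uv 339.0 120.0 [ 0.6151 -0.333   0.1937] [0.034 0.033 0.017]
cap 144 uv 305.0 129.0 [ 0.6528 -0.2501  0.1927] [0.034 0.034 0.015]
cap 160 uv 328.0 146.0 [ 0.5607 -0.2159  0.1936] [0.035 0.033 0.017]
cap 184 uv 351.0 165.0 [ 0.4693 -0.1813  0.1937] [0.035 0.034 0.017]
cap 331 uv 231.0 200.0 [0.5805 0.0639 0.1999] [0.027 0.074 0.03 ]
cap 184 uv 164.0 272.0 [0.5316 0.2723 0.1887] [0.029 0.029 0.007]
```

View pics/crop0.png

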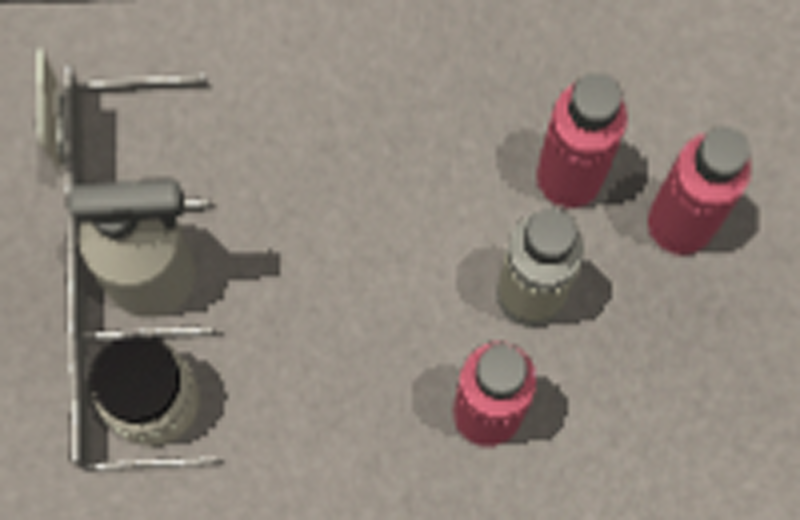

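The enlarged crop confirms it: the grey can with a white shoulder at crop (540,260) is the only one that isn't pink. The lane behind the card, at crop (140,140), is empty. Next I fit the bay and work out the poses.

```bash
cat >> h.py <<'E'
from scipy.spatial.transform import Rotation as Rn
def pose(p,yaw,tilt):
    x=[np.cos(yaw),np.sin(yaw),0]; y=[np.sin(yaw),-np.cos(yaw),0]
    return np.array(p),Rn.from_matrix(np.array([x,y,[0,0,-1]]).T)*Rn.from_rotvec([0,tilt,0])
def delta(p,R,p0=None,R0=None):
    o=get_obs(); p0=o['position'] if p0 is None else p0; R0=Rn.from_quat(o['ee_rot']) if R0 is None else R0
    return (R0.inv().apply(p-p0)).round(4),(R0.inv()*R).as_rotvec().round(4)
E
python3 - <<'E'
from h import *
W=np.load('top0W.npy'); X,Y,Z=np.moveaxis(W,-1,0)
c=np.arange(640)[None,:]*np.ones((480,1))
m=(Z>.054)&(Z<.064)&(X>.43)&(X<.73)&(Y>.115)&(Y<.14)&(c<258)
a=np.polyfit(X[m],Y[m],1); print('stop',a, np.polyval(a,.684),np.std(Y[m]-np.polyval(a,X[m])))
for lo in (.42,.52,.72,.62):
    m=(Z>.012)&(Z<.027)&(X>lo)&(X<lo+.025)&(Y>0)&(Y<.105)
    b=np.polyfit(Y[m],X[m],1); print('wall',m.sum(),b,np.polyval(b,.08),Y[m].min())
W=np.load('side0W.npy'); X,Y,Z=np.moveaxis(W,-1,0)
m=(Z>.02)&(Z<.055)&(X>.43)&(X<.73)&(Y>.11)&(Y<.15); print('side stop back',m.sum(),np.polyfit(X[m],Y[m],1),np.polyval(np.polyfit(X[m],Y[m],1),.684))
print(camera('wrist')['tool_from_camera'].round(3))
can=np.array([.5605,-.2170]); g=np.array([.688,-.02]); d=g-can; yaw=np.arctan2(*d[::-1]); print('yaw',yaw,np.linalg.norm(d))
u=d/np.linalg.norm(d)
for k,z,t in ((.15,.26,.7),(.085,.1,.7),(.06,.021,.7)):
    q=can-u*k; print(k,q, delta(*pose([*q,z],yaw,t)))
E
```

```text
stop [0.03288542 0.1077171 ] 0.1302107297977323 0.001484224970172644
wall 49 [-0.03332647  0.43647332] 0.4338072065050033 0.020698158519193724
wall 43 [-0.02453677  0.53553875] 0.5335758048286233 0.023688835309205666
wall 44 [-0.034853    0.73684734] 0.7340590981158222 0.02965759131957967
wall 11 [-0.01974244  0.63519582] 0.6336164294832067 0.02653123077807306
side stop back 1155 [0.0314043 0.1098729] 0.13135344315668723
[[ 0.001 -0.948 -0.317  0.082]
 [ 1.     0.001  0.    -0.   ]
 [ 0.    -0.317  0.948 -0.131]
 [ 0.     0.     0.     1.   ]]
yaw 0.9963862666931921 0.23465986022326016
0.15 [ 0.47899906 -0.34292695] (array([ 0.3464, -0.1483, -0.0181]), array([ 0.2353,  0.6724, -0.6476]))
0.085 [ 0.51431613 -0.2883586 ] (array([ 0.3971, -0.1887,  0.1419]), array([ 0.2353,  0.6724, -0.6476]))
0.06 [ 0.52789962 -0.26737078] (array([ 0.4166, -0.2043,  0.2209]), array([ 0.2353,  0.6724, -0.6476]))
```

```bash
python3 - <<'E'
from h import *
can=np.array([.5605,-.2170]); yaw=.996; u=np.array([np.cos(yaw),np.sin(yaw)])
for k,z,t in ((.15,.25,.8),(.07,.021,.8)):
    q=can-u*k; print(k,q, delta(*pose([*q,z],yaw,t)))
E
```

```text
0.15 [ 0.47895042 -0.34289546] (array([ 0.3464, -0.1483, -0.0081]), array([ 0.2688,  0.7684, -0.6386]))
0.07 [ 0.52244353 -0.27575121] (array([ 0.4088, -0.198 ,  0.2209]), array([ 0.2688,  0.7684, -0.6386]))
```

Careful with the scale: shifts go in shares of 40 cm and turns go in shares of pi rad. That gives: 0.346 m / 0.4 = 0.865, 0.25 m / 0.4 = 0.625, 0.12 rad / 3.1416 = 0.0382.

Emit:
move_arm(plan=[{"delta_pos":[0.125,-0.05,-0.025],"turn":[0.0127,0.0382,-0.0318],"fingers":0.62},{"delta_pos":[0.25,-0.1,-0.025],"turn":[0.0223,0.0637,-0.0541],"fingers":0.62},{"delta_pos":[0.375,-0.1625,-0.025],"turn":[0.0382,0.105,-0.0891],"fingers":0.62},{"delta_pos":[0.5,-0.2125,-0.025],"turn":[0.0509,0.1432,-0.121],"fingers":0.62},{"delta_pos":[0.625,-0.275,-0.025],"turn":[0.0637,0.1846,-0.1528],"fingers":0.62},{"delta_pos":[0.75,-0.325,-0.025],"turn":[0.0764,0.2165,-0.1814],"fingers":0.62},{"delta_pos":[0.865,-0.37,-0.02],"turn":[0.0856,0.2445,-0.2034],"fingers":0.62},{"delta_pos":[0.865,-0.37,-0.02],"turn":[0.0856,0.2445,-0.2034],"fingers":0.62},{"delta_pos":[0.865,-0.37,-0.02],"turn":[0.0856,0.2445,-0.2034],"fingers":0.62},{"delta_pos":[0.865,-0.37,-0.02],"turn":[0.0856,0.2445,-0.2034],"fingers":0.62},{"delta_pos":[0.865,-0.37,-0.02],"turn":[0.0856,0.2445,-0.2034],"fingers":0.62},{"delta_pos":[0.865,-0.37,-0.02],"turn":[0.0856,0.2445,-0.2034],"fingers":0.62}])

```text
clock: 1.65
position: [0.4785, -0.344, 0.2505]
ee_rot: [0.809, 0.44, 0.342, -0.185]
ft_force: [0.3, -0.4, -0.4]
grip_width: 0.375
grasp_force: 0.0
```

```bash
python3 - <<'E'
from h import *
can=np.array([.5605,-.2170]); yaw=.996; u=np.array([np.cos(yaw),np.sin(yaw)])
for k,z,t in ((.15,.25,.8),(.085,.06,.8),(.07,.021,.8)):
    q=can-u*k; print(k,q, delta(*pose([*q,z],yaw,t)))
o=get_obs();print(o['clock'],o['joint_pos'],o['grip_width'])
shot('side','side1')
E
```

```text
0.15 [ 0.47895042 -0.34289546] (array([ 0.0004, -0.0002,  0.0012]), array([0.001 , 0.0015, 0.0005]))
0.085 [ 0.51428857 -0.28834076] (array([-0.0903, -0.0005,  0.1803]), array([0.001 , 0.0015, 0.0005]))
0.07 [ 0.52244353 -0.27575121] (array([-0.1078, -0.0005,  0.2183]), array([0.001 , 0.0015, 0.0005]))
1.65 [ 1.21618885  0.46711816 -0.38247425  1.49784089 -0.59520128  1.47888725
  0.41646818] 0.3754088109362947
```

View pics/side1.png

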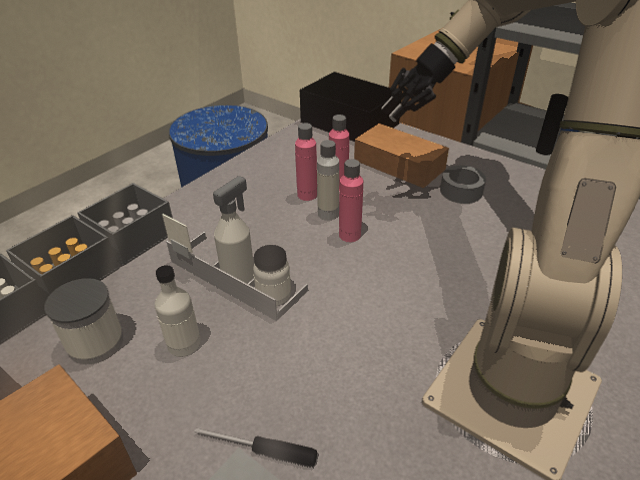

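The gripper at (400,105) is tilted as planned, behind the can. Now I descend.

To row units: 0.216 m / 0.4 = 0.54, 0.208 m / 0.4 = 0.52.

Emit:
move_arm(plan=[{"delta_pos":[-0.055,0,0.11],"turn":[0,0,0],"fingers":0.62},{"delta_pos":[-0.11,0,0.22],"turn":[0,0,0],"fingers":0.62},{"delta_pos":[-0.165,0,0.33],"turn":[0,0,0],"fingers":0.62},{"delta_pos":[-0.22,0,0.44],"turn":[0,0,0],"fingers":0.62},{"delta_pos":[-0.2425,0,0.49],"turn":[0,0,0],"fingers":0.62},{"delta_pos":[-0.2575,0,0.52],"turn":[0,0,0],"fingers":0.62},{"delta_pos":[-0.2675,0,0.54],"turn":[0,0,0],"fingers":0.62},{"delta_pos":[-0.2675,0,0.54],"turn":[0,0,0],"fingers":0.62},{"delta_pos":[-0.2675,0,0.54],"turn":[0,0,0],"fingers":0.62}])

```text
clock: 2.82
position: [0.5227, -0.2771, 0.0238]
ee_rot: [0.809, 0.44, 0.342, -0.185]
ft_force: [0.2, -0.0, -1.0]
grip_width: 0.386
grasp_force: 0.0
```

```bash
python3 - <<'E'
from h import *
can=np.array([.5605,-.2170]); yaw=.996; u=np.array([np.cos(yaw),np.sin(yaw)])
o=get_obs(); R=Rn.from_quat(o['ee_rot']); p=np.array(o['position'])
print('fwd unit in tool',R.inv().apply([*u,0]).round(4),'down',R.inv().apply([0,0,-1]).round(4)); 
d=can-p[:2]; print('along',d@u,'lat',d@[u[1],-u[0]])
c=shot('side','side2'); s=c['color'][...,::-1]; cv2.imwrite('pics/crop2.png',cv2.resize(s[90:250,280:480],None,fx=3.7,fy=3.7,interpolation=2))
c=shot('top','top2');W=world(c); Z=W[...,2]
for a in ((360,185,376,212),(344,220,365,245)):
    pass
E
```

```text
fwd unit in tool [ 6.978e-01 -2.000e-04  7.163e-01] down [-0.7163 -0.0021  0.6978]
along 0.07102007581143115 lat -0.0009629117199673048
```

View pics/crop2.png

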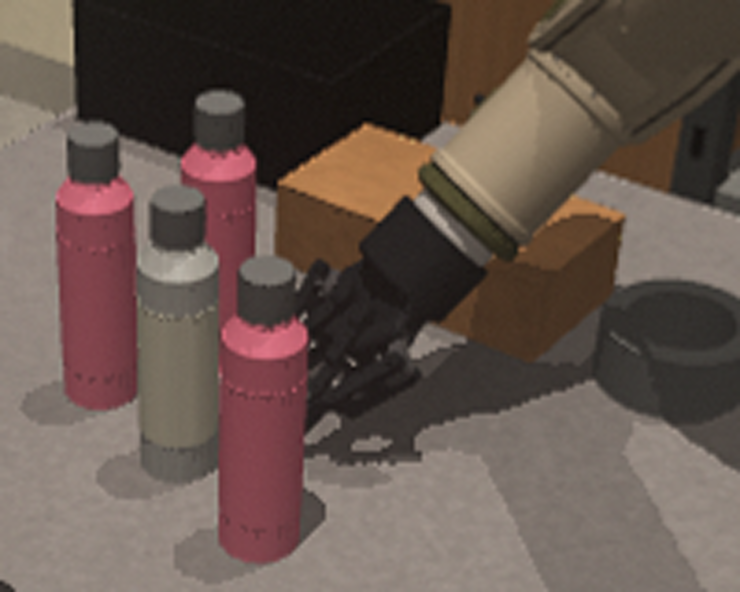

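The crop shows the fingertips low behind the aluminium can at about (315,415), with no contact yet. I start a slow push.

To row units: 0.0515 m / 0.4 = 0.1288, 0.03 m / 0.4 = 0.075.

Emit:
move_arm(plan=[{"delta_pos":[0.0175,0,0.025],"turn":[0,0,0],"fingers":0.62},{"delta_pos":[0.035,0,0.0425],"turn":[0,0,0],"fingers":0.62},{"delta_pos":[0.045,0,0.0525],"turn":[0,0,0],"fingers":0.62},{"delta_pos":[0.0525,0,0.06],"turn":[0,0,0],"fingers":0.62},{"delta_pos":[0.0593,0,0.068],"turn":[0,0,0],"fingers":0.62},{"delta_pos":[0.0663,0,0.075],"turn":[0,0,0],"fingers":0.62},{"delta_pos":[0.075,0,0.084],"turn":[0,0,0],"fingers":0.62},{"delta_pos":[0.0838,0,0.093],"turn":[0,0,0],"fingers":0.62},{"delta_pos":[0.0925,0,0.102],"turn":[0,0,0],"fingers":0.62},{"delta_pos":[0.1013,0,0.111],"turn":[0,0,0],"fingers":0.62},{"delta_pos":[0.11,0,0.12],"turn":[0,0,0],"fingers":0.62},{"delta_pos":[0.1188,0,0.1288],"turn":[0,0,0],"fingers":0.62}])

```text
clock: 4.42
position: [0.5607, -0.2172, 0.0211]
ee_rot: [0.809, 0.44, 0.342, -0.186]
ft_force: [-1.3, -1.7, -0.3]
grip_width: 0.381
grasp_force: 1.3
```

```bash
cat >> h.py <<'E'
def findcan(near,r=.06):
    out=[]
    for n in ('top','side'):
        W=world(camera(n)); X,Y,Z=np.moveaxis(W,-1,0)
        m=(Z>.185)&(Z<.215)&(np.hypot(X-near[0],Y-near[1])<r); P=W[m]
        out.append((((P.max(0)+P.min(0))/2)[:2].round(4),np.ptp(P,axis=0).round(3),m.sum()))
    return out
def status(near,g,yaw):
    o=get_obs(); p=np.array(o['position']); R=Rn.from_quat(o['ee_rot']); print(o['clock'],p.round(4),o['ft_force'],o['grip_width'])
    f=findcan(near); print(f); c=(f[0][0]+f[1][0])/2
    x=R.as_matrix()[:,0]; z=R.as_matrix()[:,2]; print('yaw',np.arctan2(x[1],x[0]),'tilt',np.arcsin(-x[2]*-1))
    u=np.array([np.cos(yaw),np.sin(yaw)]); d=c-p[:2]; print('can',c,'ahead',d@u,'right',d@[u[1],-u[0]]); e=np.array(g)-c; print('to goal',np.linalg.norm(e),'dir',np.arctan2(e[1],e[0]))
    print('fwd',R.inv().apply([*u,0]).round(4),'up',R.inv().apply([0,0,1]).round(4))
E
python3 -c "
from h import *
status((.58,-.187),(.688,-.02),.996)"
```

```text
4.425 [ 0.5607 -0.2172  0.0211] [-1.26418612 -1.73092502 -0.30943047] 0.3811011363395049
[(array([ 0.5775, -0.189 ]), array([0.033, 0.032, 0.018]), np.int64(132)), (array([ 0.5775, -0.1838]), array([0.035, 0.037, 0.017]), np.int64(167))]
yaw 0.9972418944509633 tilt 0.7989715044690976
can [ 0.5775 -0.1864] ahead 0.03500307459400419 right -0.0026625132082996363
to goal 0.19974786607120484 dir 0.9845987754385364
fwd [6.974e-01 5.000e-04 7.166e-01] up [ 7.166e-01  7.000e-04 -6.974e-01]
```

Emit:
move_arm(plan=[{"delta_pos":[0.0088,0,0.009],"turn":[0,0,0],"fingers":0.62},{"delta_pos":[0.0228,0,0.0233],"turn":[0,0,0],"fingers":0.62},{"delta_pos":[0.0368,0,0.0378],"turn":[0,0,0],"fingers":0.62},{"delta_pos":[0.0508,0,0.0523],"turn":[0,0,0],"fingers":0.62},{"delta_pos":[0.0648,0,0.0665],"turn":[0,0,0],"fingers":0.62},{"delta_pos":[0.0788,0,0.081],"turn":[0,0,0],"fingers":0.62},{"delta_pos":[0.0928,0,0.0953],"turn":[0,0,0],"fingers":0.62},{"delta_pos":[0.1068,0,0.1098],"turn":[0,0,0],"fingers":0.62},{"delta_pos":[0.1208,0,0.124],"turn":[0,0,0],"fingers":0.62},{"delta_pos":[0.1348,0,0.1385],"turn":[0,0,0],"fingers":0.62},{"delta_pos":[0.147,0,0.151],"turn":[0,0,0],"fingers":0.62},{"delta_pos":[0.1575,0,0.1618],"turn":[0,0,0],"fingers":0.62}])

```text
clock: 6.02
position: [0.6098, -0.1413, 0.0211]
ee_rot: [0.809, 0.44, 0.342, -0.186]
ft_force: [-2.2, -2.2, 0.6]
grip_width: 0.381
grasp_force: 1.3
```

```bash
python3 -c "
from h import *
status((.626,-.111),(.688,-.02),.996)"
```

```text
6.025 [ 0.6098 -0.1413  0.0211] [-2.22405545 -2.20364889  0.58915491] 0.38094981300501546
[(array([ 0.6268, -0.1138]), array([0.033, 0.03 , 0.021]), np.int64(129)), (array([ 0.6262, -0.1102]), array([0.033, 0.036, 0.017]), np.int64(173))]
yaw 0.9973230892662777 tilt 0.7990082175493098
can [ 0.6265 -0.112 ] ahead 0.033670062841056704 right -0.001949666798018437
to goal 0.11066277603602752 dir 0.9815405910711981
fwd [6.974e-01 5.000e-04 7.167e-01] up [ 0.7167  0.0008 -0.6974]
```

To row units: 0.0781 m / 0.4 = 0.1953, 0.076 m / 0.4 = 0.19.

Emit:
move_arm(plan=[{"delta_pos":[0.0088,0,0.009],"turn":[0,0,0],"fingers":0.62},{"delta_pos":[0.0245,0,0.025],"turn":[0,0,0],"fingers":0.62},{"delta_pos":[0.0418,0,0.043],"turn":[0,0,0],"fingers":0.62},{"delta_pos":[0.0593,0,0.061],"turn":[0,0,0],"fingers":0.62},{"delta_pos":[0.0768,0,0.0788],"turn":[0,0,0],"fingers":0.62},{"delta_pos":[0.0943,0,0.0968],"turn":[0,0,0],"fingers":0.62},{"delta_pos":[0.1115,0,0.1148],"turn":[0,0,0],"fingers":0.62},{"delta_pos":[0.129,0,0.1325],"turn":[0,0,0],"fingers":0.62},{"delta_pos":[0.1465,0,0.1505],"turn":[0,0,0],"fingers":0.62},{"delta_pos":[0.1638,0,0.1685],"turn":[0,0,0],"fingers":0.62},{"delta_pos":[0.1795,0,0.1845],"turn":[0,0,0],"fingers":0.62},{"delta_pos":[0.19,0,0.1953],"turn":[0,0,0],"fingers":0.62}])

```text
clock: 7.62
position: [0.6691, -0.0495, 0.0212]
ee_rot: [0.809, 0.441, 0.342, -0.186]
ft_force: [-2.3, -3.0, 1.2]
grip_width: 0.378
grasp_force: 1.5
```

```bash
python3 - <<'E'
from h import *
status((.687,-.02),(.683,.102),.996)
# back off 25 mm, then turn to lane heading behind the can
o=get_obs(); c=np.array([.5,.5])@np.array([f[0] for f in findcan((.687,-.02))]); p0=np.array(o['position']); R0=Rn.from_quat(o['ee_rot'])
y1=np.pi/2+.032; u=np.array([np.cos(y1),np.sin(y1)]); ua=np.array([np.cos(.996),np.sin(.996)])
q=p0.copy(); q[:2]-=.03*ua; print(delta(q,R0))
e=np.array([.683,.102])-c; ys=np.arctan2(e[1],e[0]); print('heading to goal',ys)
v=np.array([np.cos(ys),np.sin(ys)])
print(delta(*pose([*(c-v*.065),.021],ys,.8)))
E
```

```text
7.625 [ 0.6691 -0.0495  0.0212] [-2.28893027 -2.97520392  1.22296644] 0.37783872581112715
[(array([ 0.6854, -0.0213]), array([0.032, 0.033, 0.02 ]), np.int64(133)), (array([ 0.6851, -0.0182]), array([0.036, 0.032, 0.017]), np.int64(183))]
yaw 0.9976555758886467 tilt 0.7991174092259903
can [ 0.68525 -0.01975] ahead 0.03379306696604767 right -0.0026189698190030013
to goal 0.12177078877957553 dir 1.5892747161666831
fwd [0.6973 0.0009 0.7167] up [ 0.7167  0.0008 -0.6973]
(array([-0.0204, -0.0001, -0.0211]), array([ 0.0002,  0.0002, -0.0005]))
heading to goal 1.5892066851278366
(array([-0.0142,  0.034 , -0.0143]), array([ 0.4251,  0.0008, -0.4124]))
```

To row units: 0.034 m / 0.4 = 0.085, -0.021 m / 0.4 = -0.0525, 0.425 rad / 3.1416 = 0.1353.

Emit:
move_arm(plan=[{"delta_pos":[-0.0175,0,-0.0175],"turn":[0,0,0],"fingers":0.62},{"delta_pos":[-0.05,0,-0.0525],"turn":[0,0,0],"fingers":0.62},{"delta_pos":[-0.0475,0.0175,-0.05],"turn":[0.0271,0,-0.0261],"fingers":0.62},{"delta_pos":[-0.045,0.035,-0.0463],"turn":[0.0541,0,-0.0525],"fingers":0.62},{"delta_pos":[-0.0413,0.0525,-0.0425],"turn":[0.0812,0,-0.0786],"fingers":0.62},{"delta_pos":[-0.0388,0.07,-0.0388],"turn":[0.1082,0,-0.105],"fingers":0.62},{"delta_pos":[-0.0355,0.085,-0.0358],"turn":[0.1353,0,-0.1311],"fingers":0.62},{"delta_pos":[-0.0355,0.085,-0.0358],"turn":[0.1353,0,-0.1311],"fingers":0.62},{"delta_pos":[-0.0355,0.085,-0.0358],"turn":[0.1353,0,-0.1311],"fingers":0.62}])

```text
clock: 8.95
position: [0.6857, -0.0867, 0.0205]
ee_rot: [0.647, 0.656, 0.272, -0.277]
ft_force: [-0.9, -0.4, 0.3]
grip_width: 0.38
grasp_force: 0.0
```

```bash
python3 - <<'E'
from h import *
status((.685,-.02),(.683,.102),1.589)
c=shot('side','side3'); cv2.imwrite('pics/crop3.png',cv2.resize(c['color'][120:330,140:420,::-1],None,fx=2.7,fy=2.7,interpolation=2))
E
```

```text
8.95 [ 0.6857 -0.0867  0.0205] [-0.85868081 -0.43460857  0.33684123] 0.3795808524633405
[(array([ 0.6852, -0.0212]), array([0.033, 0.033, 0.019]), np.int64(134)), (array([ 0.6844, -0.0205]), array([0.034, 0.035, 0.017]), np.int64(186))]
yaw 1.584068204583528 tilt 0.798711249050183
can [ 0.6848  -0.02085] ahead 0.06581169692776956 right 0.00030599567147390186
to goal 0.12286318610552144 dir 1.5854472930762902
fwd [ 0.6976 -0.0035  0.7165] up [ 0.7165 -0.0014 -0.6976]
```

View pics/crop3.png

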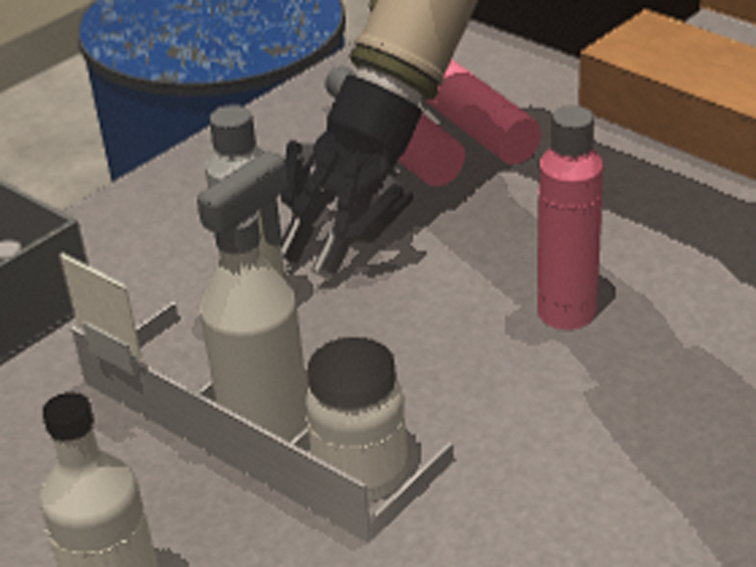

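The crop shows the can at (235,170) correctly in front of the fingers. However, my arm knocked over two of the pink cans, which now lie at (430,150) and (495,125). I check from the top whether they are at rest and clear of the arm before I go on.

```bash
python3 - <<'E'
from h import *
c=shot('top','top3'); cv2.imwrite('pics/crop4.png',cv2.resize(c['color'][90:310,220:520,::-1],None,fx=2.6,fy=2.6,interpolation=2))
E
```

```text
(no output)
```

View pics/crop4.png

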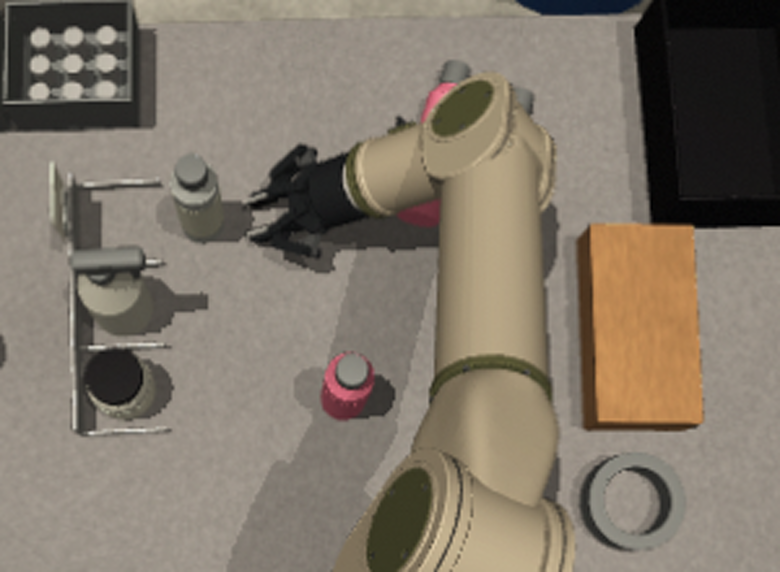

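```bash
python3 - <<'E'
from h import *
W=world(np.load('top3.npy',allow_pickle=True).item())
for cu,cv in ((465,110),(400,170),(490,200),(490,250),(490,300),(490,350),(490,420),(510,300),(460,300),(530,300),(420,560),(440,100),(455,72),(420,212),(523,98)):
    print(cu,cv,W[90+int(cv/2.6),220+int(cu/2.6)].round(3))
E
```

```text
465 110 [ 0.709 -0.295  0.286]
400 170 [ 0.671 -0.236  0.221]
490 200 [ 0.595 -0.302  0.36 ]
490 250 [ 0.536 -0.292  0.399]
490 300 [ 0.486 -0.284  0.429]
490 350 [ 0.439 -0.278  0.454]
490 420 [ 0.375 -0.265  0.514]
510 300 [ 0.486 -0.302  0.426]
460 300 [ 0.49  -0.261  0.414]
530 300 [ 0.487 -0.319  0.419]
420 560 [ 0.272 -0.202  0.576]
440 100 [ 0.736 -0.278  0.247]
455 72 [ 0.855 -0.328  0.044]
420 212 [ 0.68  -0.276  0.048]
523 98 [ 0.82  -0.406  0.044]
```

The forearm underside is about 0.33 m high, so it will pass over the third pink can. The fallen ones lie under the wrist and touch nothing. I push on into the lane.

To row units: 0.0688 m / 0.4 = 0.172, 0.067 m / 0.4 = 0.1675.

Emit:
move_arm(plan=[{"delta_pos":[0.0263,0,0.0268],"turn":[0,0,0],"fingers":0.62},{"delta_pos":[0.0418,0,0.043],"turn":[0,0,0],"fingers":0.62},{"delta_pos":[0.0523,0,0.0538],"turn":[0,0,0],"fingers":0.62},{"delta_pos":[0.061,0,0.0628],"turn":[0,0,0],"fingers":0.62},{"delta_pos":[0.0733,0,0.0753],"turn":[0,0,0],"fingers":0.62},{"delta_pos":[0.0873,0,0.0895],"turn":[0,0,0],"fingers":0.62},{"delta_pos":[0.1013,0,0.104],"turn":[0,0,0],"fingers":0.62},{"delta_pos":[0.115,0,0.1183],"turn":[0,0,0],"fingers":0.62},{"delta_pos":[0.129,0,0.1325],"turn":[0,0,0],"fingers":0.62},{"delta_pos":[0.143,0,0.147],"turn":[0,0,0],"fingers":0.62},{"delta_pos":[0.157,0,0.1613],"turn":[0,0,0],"fingers":0.62},{"delta_pos":[0.1675,0,0.172],"turn":[0,0,0],"fingers":0.62}])

```text
clock: 10.65
position: [0.6846, 0.0111, 0.021]
ee_rot: [0.646, 0.657, 0.272, -0.278]
ft_force: [-0.6, -3.7, 1.5]
grip_width: 0.38
grasp_force: 1.9
```

```bash
python3 -c "
from h import *
status((.685,.044),(.683,.102),1.59)"
```

```text
10.65 [0.6846 0.0111 0.021 ] [-0.55942987 -3.67138617  1.52763923] 0.37995672537295233
[(array([0.6827, 0.0438]), array([0.033, 0.033, 0.022]), np.int64(119)), (array([0.6817, 0.0467]), array([0.034, 0.034, 0.016]), np.int64(203))]
yaw 1.5880976589504072 tilt 0.7990312826493513
can [0.6822  0.04525] ahead 0.03421932284440523 right -0.0017843967973004784
to goal 0.05675563848640943 dir 1.5567003441780742
fwd [ 0.6974 -0.0014  0.7167] up [ 7.167e-01 -5.000e-04 -6.974e-01]
```

To row units: 0.0373 m / 0.4 = 0.0933, 0.001 m / 0.4 = 0.0025.

Emit:
move_arm(plan=[{"delta_pos":[0.0088,0,0.009],"turn":[0,0,0],"fingers":0.62},{"delta_pos":[0.021,0.0025,0.0215],"turn":[0,0,0],"fingers":0.62},{"delta_pos":[0.0333,0.0025,0.034],"turn":[0,0,0],"fingers":0.62},{"delta_pos":[0.0453,0.0025,0.0468],"turn":[0,0,0],"fingers":0.62},{"delta_pos":[0.0558,0.0025,0.0575],"turn":[0,0,0],"fingers":0.62},{"delta_pos":[0.0663,0.0025,0.0683],"turn":[0,0,0],"fingers":0.62},{"delta_pos":[0.075,0.0025,0.077],"turn":[0,0,0],"fingers":0.62},{"delta_pos":[0.082,0.0025,0.0843],"turn":[0,0,0],"fingers":0.62},{"delta_pos":[0.0873,0.0025,0.0895],"turn":[0,0,0],"fingers":0.62},{"delta_pos":[0.0908,0.0025,0.0933],"turn":[0,0,0],"fingers":0.62}])

```text
clock: 12.0
position: [0.6848, 0.0626, 0.0209]
ee_rot: [0.646, 0.657, 0.272, -0.278]
ft_force: [-0.5, -3.1, -0.4]
grip_width: 0.384
grasp_force: 1.2
```

```bash
python3 -c "
from h import *
status((.685,.095),(.683,.102),1.59)"
```

```text
12.0 [0.6848 0.0626 0.0209] [-0.51831279 -3.07270375 -0.4321977 ] 0.38368172085324487
[(array([0.6818, 0.096 ]), array([0.033, 0.034, 0.019]), np.int64(124)), (array([0.6805, 0.0972]), array([0.033, 0.032, 0.017]), np.int64(219))]
yaw 1.5879269736416703 tilt 0.7988500418564484
can [0.68115 0.0966 ] ahead 0.03410294563320606 right -0.0029966401666685957
to goal 0.005708108268069247 dir 1.2407357143854412
fwd [ 0.6975 -0.0016  0.7166] up [ 7.166e-01 -4.000e-04 -6.975e-01]
```

To row units: 0.0028 m / 0.4 = 0.007, 0.0021 m / 0.4 = 0.0053.

Emit:
move_arm(plan=[{"delta_pos":[0.0018,0,0.0018],"turn":[0,0,0],"fingers":0.62},{"delta_pos":[0.0035,0,0.0035],"turn":[0,0,0],"fingers":0.62},{"delta_pos":[0.0053,0,0.0053],"turn":[0,0,0],"fingers":0.62},{"delta_pos":[0.007,0,0.007],"turn":[0,0,0],"fingers":0.62}])

```text
clock: 12.6
position: [0.6847, 0.0664, 0.021]
ee_rot: [0.646, 0.657, 0.272, -0.278]
ft_force: [-0.1, -1.3, -0.3]
grip_width: 0.383
grasp_force: 1.0
```

Emit:
move_arm(plan=[{"delta_pos":[0.0015,0,0.0015],"turn":[0,0,0],"fingers":0.62},{"delta_pos":[0.003,0,0.003],"turn":[0,0,0],"fingers":0.62},{"delta_pos":[0.0045,0,0.0045],"turn":[0,0,0],"fingers":0.62}])

```text
clock: 12.98
position: [0.6848, 0.0687, 0.021]
ee_rot: [0.646, 0.657, 0.272, -0.277]
ft_force: [-0.2, -5.1, -0.0]
grip_width: 0.384
grasp_force: 2.1
```

```bash
python3 -c "
from h import *
status((.685,.1),(.683,.102),1.59)"
```

```text
12.975 [0.6848 0.0687 0.021 ] [-0.15900271 -5.09194828 -0.04074727] 0.3841300233145275
[(array([0.6816, 0.1022]), array([0.03 , 0.032, 0.017]), np.int64(123)), (array([0.6814, 0.1027]), array([0.033, 0.033, 0.016]), np.int64(221))]
yaw 1.5877972198670924 tilt 0.7984042911299896
can [0.6815  0.10245] ahead 0.03383402679933656 right -0.0026021352672192634
to goal 0.0015660459763366388 dir -0.2914567944778603
fwd [ 0.6978 -0.0018  0.7162] up [ 7.162e-01 -3.000e-04 -6.979e-01]
```

To row units: 0.001 m / 0.4 = 0.0025, 0.0005 m / 0.4 = 0.0013.

Emit:
move_arm(plan=[{"delta_pos":[0.0013,0,0.0013],"turn":[0,0,0],"fingers":0.62},{"delta_pos":[0.0025,0,0.0025],"turn":[0,0,0],"fingers":0.62}])

```text
clock: 13.32
position: [0.6849, 0.0689, 0.0209]
ee_rot: [0.646, 0.657, 0.272, -0.277]
ft_force: [-1.8, -9.1, 1.5]
grip_width: 0.38
grasp_force: 4.0
```

The arm stalled and the force rose to 9 N, so the can is against the stop. Now I back straight off and then go up.

To row units: -0.116 m / 0.4 = -0.29, -0.103 m / 0.4 = -0.2575.

Emit:
move_arm(plan=[{"delta_pos":[-0.0088,0,-0.009],"turn":[0,0,0],"fingers":0.62},{"delta_pos":[-0.0263,0,-0.027],"turn":[0,0,0],"fingers":0.62},{"delta_pos":[-0.0525,0,-0.0538],"turn":[0,0,0],"fingers":0.62},{"delta_pos":[-0.0788,0,-0.08],"turn":[0,0,0],"fingers":0.62},{"delta_pos":[-0.1138,0,-0.1163],"turn":[0,0,0],"fingers":0.62},{"delta_pos":[-0.0775,0,-0.1525],"turn":[0,0,0],"fingers":0.62},{"delta_pos":[-0.0225,0,-0.205],"turn":[0,0,0],"fingers":0.62},{"delta_pos":[0.03,0,-0.2575],"turn":[0,0,0],"fingers":0.62},{"delta_pos":[0.065,0,-0.29],"turn":[0,0,0],"fingers":0.62},{"delta_pos":[0.065,0,-0.29],"turn":[0,0,0],"fingers":0.62},{"delta_pos":[0.065,0,-0.29],"turn":[0,0,0],"fingers":0.62}])

```text
clock: 14.7
position: [0.6853, 0.0053, 0.1195]
ee_rot: [0.646, 0.657, 0.272, -0.278]
ft_force: [-0.2, -0.1, -0.4]
grip_width: 0.38
grasp_force: 0.0
```

```bash
python3 - <<'E'
from h import *
status((.685,.1),(.683,.102),1.59)
c=shot('side','side5')
E
```

```text
14.7 [0.6853 0.0053 0.1195] [-0.2446598  -0.1495357  -0.43596405] 0.3795794075537808
[(array([0.6815, 0.1018]), array([0.031, 0.033, 0.016]), np.int64(124)), (array([0.6802, 0.102 ]), array([0.035, 0.033, 0.017]), np.int64(218))]
yaw 1.5865260021280625 tilt 0.7987544316214342
can [0.68085 0.1019 ] ahead 0.09664490634567033 right -0.002609750587486741
to goal 0.0021523243250031847 dir 0.04647813135100219
fwd [ 0.6976 -0.0016  0.7165] up [ 0.7165 -0.0019 -0.6976]
```

View pics/side5.png

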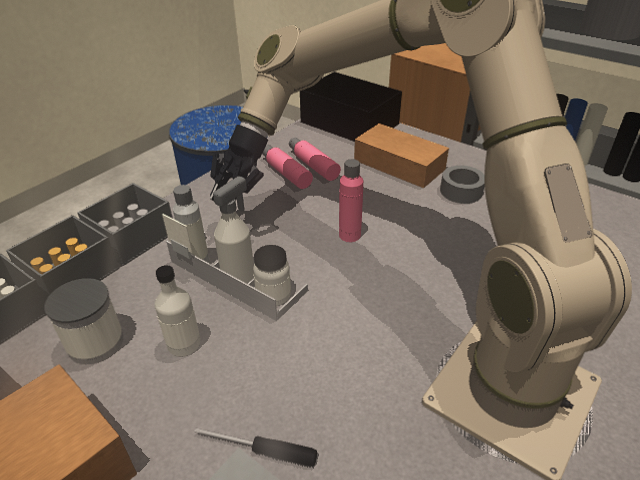

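The can stands upright at (188,220) in the empty lane, against the stop. The named things look unmoved and the arm is clear, while two pink cans lie at about (290,167) and (317,160). Trying to stand them up again would put the finished job at risk, so I hand it in.

```bash
python3 -c "
from workcell import hand_in
print(hand_in())"
```

```text
the job is handed in; nothing more can be done
None
```

The can was slid upright into the empty lane against the stop and the arm is clear, but my wrist knocked over two of the pink look-alike cans on the way; they still lie on the bench, so "leave everything else where it stands" was not fully met, though the named bystanders look unmoved.

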